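# Index the tooling carousel and lock it

## Robot

A 6-joint arm with a two-finger parallel gripper is mounted at the origin on the work surface. World frame = base frame: x ahead of the robot, y to its left, z up, the work surface at z = 0. Lengths are in m, angles in rad, forces in N, time in s.
With the tool pointing down it reaches from about 0.275 to 0.725 m from the base axis. Payload 5.6 kg.
Tool frame: the origin (TCP) lies at the very end of the fingers, on their centre line; the grasp point (between the pads) lies 19 mm behind it; z points along the fingers, y is the line along which they close (so a half turn about z gives the same grasp; the last joint's range is limited). The gripper opens to 85 mm and grips with 20 to 120 N. Pads are 22 mm wide; open, the fingers measure 114 mm over their backs; the gripper's body (76 mm by 85 mm) begins 54 mm behind the grasp point. The pads swing forward as they close: fully open they stand 13 mm farther back than shut.
Start: joints at [0.285, 0.255, 0.108, 0, -1.424, -0.285], TCP at [0.55, 0, 0.231] pointing down, gripper open.
Joint ranges: [-2.95, 2.95], [-1.21, 1.97], [-1.09, 1.5], [-2.87, 1.71], [-2.94, -0.07], [-3.05, 3.05]. Speed limits (rad/s): [2.57, 2.57, 3.14, 3.14, 3.14, 3.14].

## Interface

Orientations are given as a unit quaternion [w, x, y, z].
In Python, from cell import ctrl, imaging gives the robot as it stands. Calls block until the motion is done:
- ctrl.goto(position, orientation): joint-space move of the TCP to a pose.
- ctrl.move_straight(position, orientation=None, speed=0.15, until_force=None): straight line of the TCP; orientation=None keeps the orientation; speed is the mean speed in m/s. With until_force (N) it stops when the force on the tool has changed by that much, and returns True; else False.
- ctrl.move_joints(angles): joint-space move.
- ctrl.grip(opening): finger opening in m; the grip force is fixed at half the most; returns when the fingers have stopped.
- ctrl.sleep(seconds).
- ctrl.ik(position, orientation): joint angles nearest the present ones, or None.
- imaging.snapshot(name): name is "scene" or "side" or "wrist"; returns a dict with "img" (384x512x3 uint8, red, green, blue), "intrinsics" (3x3 intrinsics, pixels), "rvec" (rotation vector, rad) and "tvec" (3), from world to camera coordinates, as OpenCV has them. Camera axes: x right, y down, z forward; pixel columns grow to the right and rows downward; lengths in m; the calibration is good to about 2 mm. A picture is of the moment at which its call begins. There is no depth.
A pose or a line that the arm cannot do raises ctrl.MotionError and nothing moves.
- ctrl.hand_in(): hands the job in; it is judged then, once.
Trained networks look in a picture, given as the dict that the camera call returned (one of the last four; its "shot" number tells which), for a name from the list of things; names that differ only in an ending like _2 or _b are one class to them, and where a whole thing is asked for, a point or a joint stands for the part that bears it (a point fixed in the world has none). Each returns a list of dicts, best first, with "confidence" (0 to 1); they miss things now and then, are a little off and sometimes report something else, mostly with a low value. They report only what shows in the picture. A call takes as long as a camera call. They do not tell look-alikes from the thing itself.
- imaging.recognise(picture, label): "bbox" ([left, top, right, bottom] in pixels, round what is visible of it).
Readings, each from a call of its own:
- ctrl.current_time_s(): time.
- ctrl.current_qpos(): joint angles.
- ctrl.current_qvel(): joint speeds.
- ctrl.current_joint_efforts(): joint torques, N m.
- ctrl.current_position(): TCP position.
- ctrl.current_eef_rot(): TCP orientation.
- ctrl.current_wrist_force(): force on the tool from outside, world axes, zero at the start.
- ctrl.current_wrist_torque(): the same for the moment, N m.
- ctrl.current_grip_width(): finger opening in m.
- ctrl.current_grip_force(): force on a finger pad.
Only numpy, scipy, OpenCV 4.12 (cv2) and the standard library are available. Lean on these libraries where they do the work, as an engineer would, in place of code of your own. Each camera call takes 0.05 s, during which the arm holds its last target. There are 200 camera calls.

## Task

On the store's bench carousel, bring the tin holding the toothed gear wheel round to the front and lock it there. First stand the headed index pin from the wooden block in the hole of the rim ear beside the gear's tin and let go; then turn the carousel by pushing its rim gently until the pin drops fully home into the socket at the front of the index plate underneath, and stop at once when you feel it lock, without forcing it or disturbing the other things.

Things in the scene. Friction and masses are not known exactly. Their poses are not given: they have to be found in the camera images.
- base: Fixed dark steel plinth 320 x 320 x 6 mm under the carousel; origin at the centre of its underside on the bench, z up. Its front is its own -x side (roughly towards the robot), marked by an upright steel bar (50 mm long, 8 mm thick, 16 mm above the bench) at the edge. On it is clamped the grey index plate, 290 x 290 mm, top 22 mm above the bench, on which the pin slides.
- front (a point): Point 22 mm above the bench, 120 mm from the carousel's axis straight towards the front bar: about where the index plate's only socket is (blind, 20.5 mm wide, 14 mm deep, 120 mm from the axis). The plate is clamped by hand, so the socket may lie up to 11 mm to either side of this point along the rim; where the pin drops tells exactly.
- carousel: Aluminium turntable, turns either way about the upright axis through base's centre (friction about 3 N at the rim, stays where left). Origin on the axis at bench height; x and y turn with it. Disc of radius 100 mm, 24 to 36 mm above the bench. When the pin has dropped it has 2 mm of play each way, then stops hard; pushed with more than 20 N, or the pin pressed on it with 25 N, it is damaged.
- gear_hole (a point): Centre of the mouth of the hole in the gear tin's ear, on the ear's top 44 mm above the bench. This ear is on the carousel's -x axis; four like it follow every 72 degrees. Ears stick out from the disc to 142 mm from the axis, 42 mm wide, 24 to 44 mm above the bench, each with an upright through hole 20 mm wide, 120 mm from the axis. Push on an ear's upright side; tool tips fit between ears.
- hub (a point): Top of the black hub (42 mm wide) on the carousel's axis, 66 mm above the bench. Round it five white tins (56 x 42 x 28 mm) are fixed on the disc, one behind each ear, reaching out to 94 mm from the axis, 64 mm high above the bench. One carries the gear wheel (50 mm wide, lying on its rim, top 82 mm above the bench); the others hold drills, upright collets, square bits, and nothing.
- pin: Loose steel index pin, 100 to 170 g: shank 18 mm wide, round head 26 mm wide from 41 to 65 mm above its foot. Origin at its foot's centre, z up along it. It starts upright in the wooden block, foot 12 mm above the bench. In an ear's hole it stands on the index plate (foot at 22 mm) and slides along with the carousel; over the socket it falls by its own weight (foot at 8 mm) and locks the carousel.
- pin_block: Fixed wooden block 56 x 190 x 26 mm (x, y, z), origin at the centre of its underside. Three holes 22 mm wide, 14 mm deep, at y = -62, 0 and 62 mm, hold the index pin, the drift and the stub, in any order.
- drift: Loose plain steel rod without a head, 18 mm wide, 85 mm tall, upright in the wooden block; origin at its foot. Leave it alone.
- stub: Loose short plain steel rod without a head, 18 mm wide, 36 mm tall, upright in the wooden block; origin at its foot. Leave it alone.
- chuck: Bystander: standing steel tool holder, 95 mm tall, 48 mm wide foot; origin at its foot.
- gauge: Bystander: steel ring gauge lying flat, 64 mm across, 20 mm high; origin at the centre of its underside.
- wood_box: Bystander: wooden box 110 x 70 x 45 mm; origin at the centre of its underside.
- tin_a: Bystander: white tin of steel rods, 160 x 75 x 45 mm; origin at the centre of its underside.
- wrench: Bystander: open-ended wrench, roughly 160 to 200 mm long, lying on the bench, origin near its middle.
There are look-alikes about, which are no part of the job. Leave any blue look-alike of the pin alone.

How it is judged:
On the way, in this order (a step that is already met when the one before it is completed fails the run):
1. the index pin stands released in the hole of the gear tin's ear, on the index plate (horizontal distance between pin and gear_hole below 0.005 m and height (world z) of pin between 0.018 and 0.027 m and contact force between the fingers and pin below 0.3 N), for 0.2 s.
2. the gear tin is at the front and the pin has dropped home into the socket (horizontal distance between gear_hole and front below 0.016 m and horizontal distance between pin and gear_hole below 0.005 m and height (world z) of pin between 0.004 and 0.011 m), for 0.2 s.
At the end, for the whole second after the job is handed in: The gear tin's ear is at the front (within 16 mm of the front point), the index pin stands in its hole (within 5 mm) and has dropped fully home into the socket (foot within 3 mm of the socket's floor, upright within 0.15 rad), and pin and carousel are at rest (all of step 2 and angle between pin's own z axis and vertical below 0.15 rad and angular speed of carousel below 0.05 rad/s and linear speed of pin below 0.02 m/s); the robot touches nothing.
It fails at once if the robot pushes the carousel with more than 20 N (contact force between any of the fingers, the arm and carousel above 20 N).
It fails at once if the pin is forced against the carousel with more than 25 N (contact force between pin and carousel above 25 N).
It fails at once if another pin is taken out or knocked over (distance of any of drift, stub from where it was at the start of the episode above 0.015 m).
It fails at once if a bystander on the bench is pushed away or tipped (distance of any of chuck, gauge, wood_box, tin_a, wrench from where it was at the start of the episode above 0.03 m or angle between chuck's own z axis and vertical above 0.5 rad).
It also fails if it takes over 72 s, if anything falls off the work surface, if the arm or the gripper's body presses on something with over 40 N, if the wrist force passes 120 N, or if a joint passes its speed limit or range.

## Working session

There is one attempt and no reset: what is moved stays moved. The work goes in short steps, each a Python script; the robot and the scene stay as the last script left them, time stands still between calls to the robot, and variables do not carry over. Pictures are saved under pics/ and viewed, at most 10 in all, crops included, and the job is handed in when it is done.

```bash
mkdir -p pics; ls; cat > h.py <<'E'
from cell import ctrl, imaging
import numpy as np, cv2
def cam(s):
    R=cv2.Rodrigues(np.array(s["rvec"],float))[0]; t=np.array(s["tvec"],float).ravel(); return np.array(s["intrinsics"],float),R,t
def ray(s,u,v,z):
    K,R,t=cam(s); d=R.T@np.linalg.inv(K)@np.array([u,v,1.]); c=-R.T@t
    return c+d*(z-c[2])/d[2]
def proj(s,p):
    K,R,t=cam(s); q=K@(R@np.array(p,float)+t); return q[:2]/q[2]
def save(s,n): cv2.imwrite(f"pics/{n}.png",s["img"][:,:,::-1])
E
python3 - <<'E'
from h import *
a=[]
for n in ["scene","side"]:
    s=imaging.snapshot(n); a.append(s["img"])
    K,R,t=cam(s); print(n,(-R.T@t).round(3))
    for l in ["base","carousel","gear_hole","hub","pin","pin_block","drift","stub"]:
        r=imaging.recognise(s,l)
        print(l,[(np.round(x["bbox"]).astype(int).tolist(),round(x["confidence"],2)) for x in r[:3]])
    cv2.imwrite(f"pics/{n}0.png",cv2.resize(s["img"][:,:,::-1],(800,600),interpolation=cv2.INTER_CUBIC))
E
```

```text
pics
scene [1.306 0.367 1.076]
base [([232, 181, 341, 272], 0.81)]
carousel [([254, 182, 334, 254], 0.72)]
gear_hole [([249, 178, 335, 252], 0.66)]
hub [([250, 178, 335, 252], 0.77)]
pin [([178, 158, 188, 178], 0.43)]
pin_block [([146, 157, 197, 185], 0.63)]
drift [([371, 243, 400, 301], 0.53), ([165, 156, 175, 173], 0.51)]
stub [([153, 216, 172, 234], 0.4), ([380, 206, 399, 226], 0.22)]
side [ 0.2   -1.052  0.743]
base [([198, 155, 339, 230], 0.7), ([306, 270, 315, 298], 0.45)]
carousel [([199, 158, 339, 232], 0.39)]
gear_hole [([220, 157, 313, 215], 0.8)]
hub [([222, 161, 313, 211], 0.84)]
pin [([295, 256, 304, 278], 0.7), ([259, 262, 268, 291], 0.66)]
pin_block [([283, 264, 335, 336], 0.86)]
drift [([303, 273, 312, 297], 0.78)]
stub [([310, 306, 323, 315], 0.58)]
```

View pics/scene0.png

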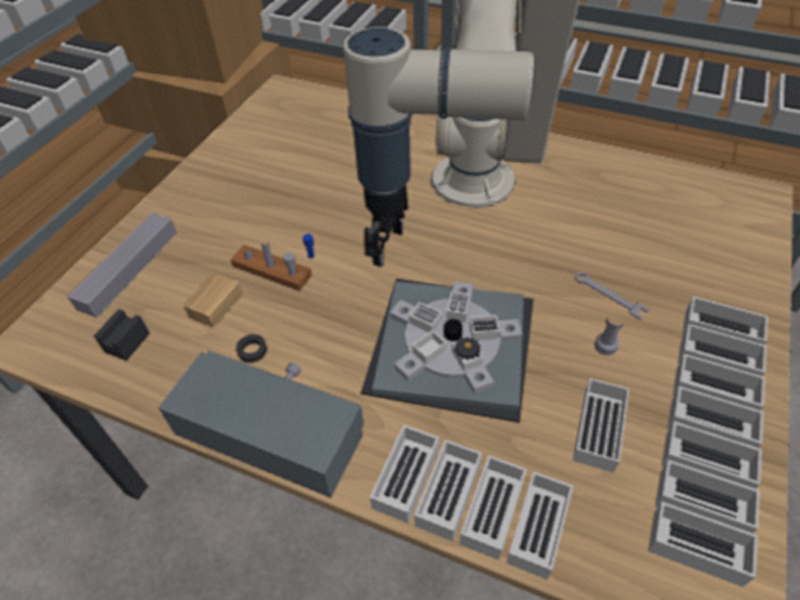

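View pics/side0.png

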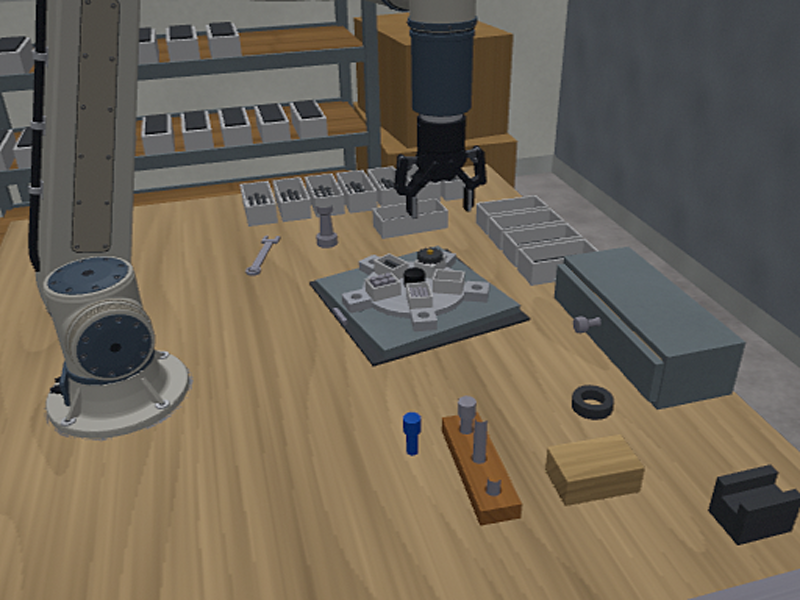

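The pin with its head is the one in the block hole nearest the carousel (scene 290,258; side 467,402, in 800-px coordinates). The blue look-alike is at 309,243. The gear tin is on the far side of the carousel, with the gear at 467,348 and its ear at 480,377 in scene, hub at 453,328. The front bar is on the robot side (side 340,315).

```bash
python3 - <<'E'
from h import *
f=.64
sc=imaging.snapshot("scene"); sd=imaging.snapshot("side")
P=lambda s,u,v,z: print(ray(s,u*f,v*f,z).round(3))
print("pin");P(sc,290,257,.077);P(sd,467,401,.077)
print("hub");P(sc,453,324,.066);P(sd,415,272,.066)
print("ear");P(sc,480,377,.044)
print("bar");P(sd,340,315,.016)
print("block");P(sc,244,247,.026);P(sc,303,275,.026);P(sd,447,420,.026);P(sd,517,507,.026)
print("blue");P(sc,309,237,.065)
hub=ray(sc,453*f,324*f,.066)
s=imaging.snapshot("wrist");K,R,t=cam(s);print("wristcam",(-R.T@t).round(3),R.round(2).tolist(), ctrl.current_position(),ctrl.current_eef_rot(), K[0,0])
# look at carousel from above
q=ctrl.current_eef_rot()
off=(-R.T@t)-np.array(ctrl.current_position())
pos=[hub[0]-off[0],hub[1]-off[1],0.36]
try:
    ctrl.goto(pos,q)
except Exception as e: print(e,pos)
s=imaging.snapshot("wrist");cv2.imwrite("pics/w1.png",cv2.resize(s["img"][:,:,::-1],(800,600)))
K,R,t=cam(s);print((-R.T@t).round(3))
for l in ["hub","gear_hole","base","carousel"]:
    print(l,[(np.round(x["bbox"]).astype(int).tolist(),round(x["confidence"],2)) for x in imaging.recognise(s,l)[:3]])
np.save("w1.npy",dict(s),allow_pickle=True)
print(ctrl.current_time_s())
E
```

```text
pin
[ 0.503 -0.27   0.077]
[ 0.503 -0.276  0.077]
hub
[0.54  0.134 0.066]
[0.546 0.13  0.066]
ear
[0.629 0.223 0.044]
bar
[0.392 0.101 0.016]
block
[ 0.474 -0.424  0.026]
[ 0.502 -0.246  0.026]
[ 0.482 -0.25   0.026]
[ 0.513 -0.437  0.026]
blue
[ 0.419 -0.269  0.065]
wristcam [ 0.55  -0.07   0.374] [[-1.0, -0.0, -0.0], [-0.0, 0.96, 0.28], [0.0, 0.28, -0.96]] [5.49980894e-01 1.01071012e-05 2.31299059e-01] [-4.97230064e-06 -7.07101855e-01  7.07111707e-01  4.68725150e-06] 332.47413487835377
[0.54  0.133 0.502]
hub [([147, 0, 359, 189], 0.85)]
gear_hole [([145, 0, 359, 194], 0.94)]
base [([112, 0, 370, 218], 0.71)]
carousel [([147, 0, 360, 190], 0.83)]
2.25
```

View pics/w1.png

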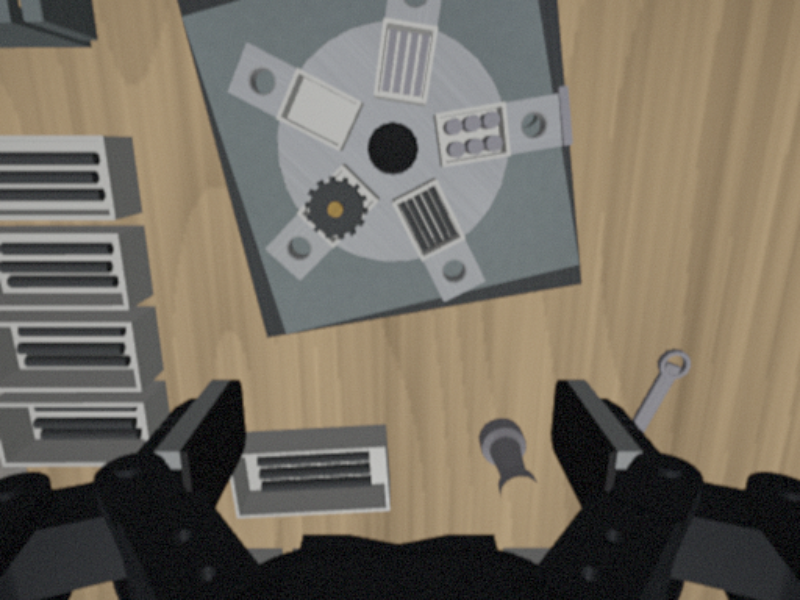

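Clear top view (800-px coordinates): hub at 393,148; ear holes at 262,82 / 299,246 (gear) / 454,270 / 533,124; front bar at 566,117. I'll fit the carousel pose from these, then take close looks at the gear hole and the pin.

```bash
cat >> h.py <<'E'
from scipy.spatial.transform import Rotation as Rot
def down(yaw):
    """tool pointing down, tool y axis along world direction yaw"""
    y=np.array([np.cos(yaw),np.sin(yaw),0]); z=np.array([0,0,-1.]); x=np.cross(y,z)
    q=Rot.from_matrix(np.c_[x,y,z]).as_quat(); return np.r_[q[3],q[:3]]
E
python3 - <<'E'
from h import *
from scipy.optimize import least_squares
s=np.load("w1.npy",allow_pickle=True).item()
f=.64
H=[ray(s,u*f,v*f,.044)[:2] for u,v in [(299,246),(454,270),(533,124),(262,82)]]
hub=ray(s,393*f,148*f,.066)[:2]
H=np.array(H); a=np.degrees(np.arctan2(*(H-hub).T[::-1])); print(a,np.linalg.norm(H-hub,axis=1))
k=np.round((a-a[0])/72)
def m(p): th=p[2]+k*np.radians(72); return np.c_[p[0]+.12*np.cos(th),p[1]+.12*np.sin(th)]
r=least_squares(lambda p:(m(p)-H).ravel(),[*hub,np.radians(a[0])])
print(r.x.round(4),np.degrees(r.x[2]),(r.fun*1e3).round(1))
bar=ray(s,566*f,117*f,.016)[:2]; d=bar-r.x[:2]; print("front",np.degrees(np.arctan2(d[1],d[0])),np.linalg.norm(d),hub)
# plate edge corners (base z=.006.. plate top .022)
c=[ray(s,u*f,v*f,.022)[:2] for u,v in [(579,268),(287,331)]]; e=c[1]-c[0]; print("edge",np.degrees(np.arctan2(e[1],e[0])),np.linalg.norm(e))
np.save("car.npy",r.x)
g=m(r.x)[0]; print("gear hole",g)
th=r.x[2]; yaw=th+np.pi/2
ims=[]
for (p,yw,z) in [(g,yaw,.19),(np.array([.503,-.273]),np.pi+np.radians(-9),.22)]:
    q=min([down(yw),down(yw+np.pi)],key=lambda q:abs((lambda j:9 if j is None else j[5])(ctrl.ik([*p,z],q))))
    ctrl.goto([*p,z],q); s=imaging.snapshot("wrist"); ims.append(s["img"])
    print(proj(s,[*p,.044 if len(ims)==1 else .077]).round(1), ctrl.current_qpos().round(2) if hasattr(ctrl.current_qpos(),'round') else ctrl.current_qpos())
    np.save(f"c{len(ims)}.npy",dict(s),allow_pickle=True)
    for l in (["gear_hole"] if len(ims)==1 else ["pin","drift","stub"]): print(l,[(np.round(x["bbox"]).tolist(),round(x["confidence"],2)) for x in imaging.recognise(s,l)[:3]])
cv2.imwrite("pics/c.png",cv2.resize(np.hstack(ims)[:,:,::-1],(800,300),interpolation=cv2.INTER_AREA))
E
```

```text
[  45.03376758  117.23033354 -170.6810059   -25.79027528] [0.11941293 0.11979154 0.11884171 0.11949189]
[0.5443 0.1363 0.7943] 45.50789393632295 [ 0.3  1.4 -0.1  0.2 -0.5 -0.3  0.4 -1.3]
front -170.2422174955081 0.1558634608877262 [0.54372645 0.13605888]
edge 12.744664963116417 0.2876784765591613
gear hole [0.62836643 0.22193207]
[255.2 172.4] [ 0.57  0.5   0.37  0.   -1.44 -1.35]
gear_hole [([79.0, 0.0, 426.0, 201.0], 0.86)]
[255.4 173.4] [-0.22  0.3   0.14 -0.   -1.41  0.07]
pin [([245.0, 153.0, 275.0, 188.0], 0.86), ([324.0, 139.0, 360.0, 172.0], 0.84)]
drift []
stub [([247.0, 151.0, 275.0, 187.0], 0.53), ([233.0, 30.0, 251.0, 43.0], 0.52)]
```

View pics/c.png

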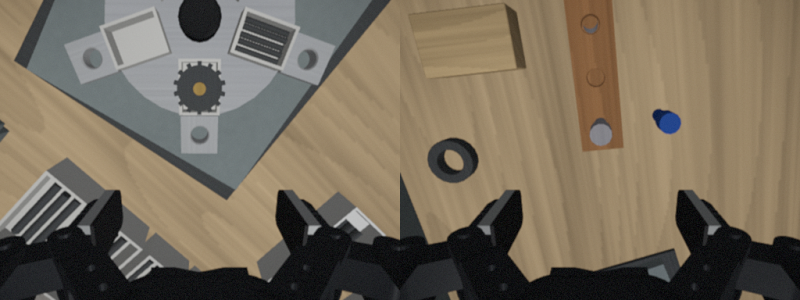

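Left: gear ear hole at 200,134, gear at 200,88. Right: pin head at 600,133, blue one at 669,122. The two other block holes look odd (596,78 and 590,24), so I'll zoom in.

```bash
python3 - <<'E'
from h import *
a=np.load("c1.npy",allow_pickle=True).item()["img"][130:210,215:295]
b=np.load("c2.npy",allow_pickle=True).item()["img"][0:200,190:390]
s=imaging.snapshot("side")["img"][230:330,240:340]
L=[cv2.resize(x,(266,266),interpolation=cv2.INTER_CUBIC) for x in (a,b,s)]
cv2.imwrite("pics/z.png",np.hstack(L)[:,:,::-1])
E
```

```text
(no output)
```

View pics/z.png

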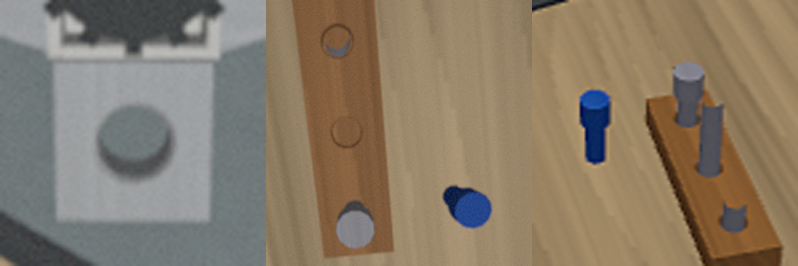

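```bash
python3 - <<'E'
from h import *
a=np.load("c1.npy",allow_pickle=True).item(); b=np.load("c2.npy",allow_pickle=True).item()
g=ray(a,255.75,172.7,.044)[:2]; p=ray(b,256.9,172.2,.077)[:2]
c=np.load("car.npy"); print(g,p); np.save("g.npy",g)
q=ctrl.current_eef_rot()
ctrl.grip(.055)
ctrl.move_straight([*p,.12],q)
print(ctrl.move_straight([*p,.044],q,speed=.08,until_force=5),ctrl.current_position())
ctrl.grip(0.0); print("w",ctrl.current_grip_width(),ctrl.current_grip_force())
ctrl.move_straight([*p,.16],q,speed=.1); print("w",ctrl.current_grip_width(),ctrl.current_wrist_force())
th=np.arctan2(g[1]-c[1],g[0]-c[0]); print(np.degrees(th))
yw=th+np.pi/2
Q=min([down(yw),down(yw+np.pi)],key=lambda Q:abs(ctrl.ik([*g,.19],Q)[5]))
ctrl.goto([*g,.17],Q); np.save("Q.npy",Q)
s=imaging.snapshot("wrist"); cv2.imwrite("pics/held.png",s["img"][80:380,80:440,::-1]); np.save("held.npy",dict(s),allow_pickle=True)
tc=np.array(ctrl.current_position()); print(tc,proj(s,tc+[0,0,-.032]),proj(s,tc+[0,0,.033]),ctrl.current_time_s())
E
```

```text
[0.62817865 0.22248004] [ 0.50149609 -0.27383294]
False [ 0.50198333 -0.27402792  0.04463789]
w 0.02448972822925482 58.630490899086
w 0.024460561827004294 [ 0.59978828 -0.54860711 -1.62191813]
45.754676503203584
[0.62841342 0.22140429 0.1701328 ] [253.95483538 220.71910118] [253.52465354 285.19643321] 11.175
```

View pics/held.png

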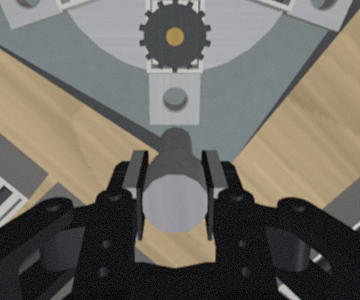

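The pin is held upright (head 175,204, foot 177,127 in the crop) and the gear hole is at 175,98, straight ahead. Next is insertion with a small compliant search.

```bash
python3 - <<'E'
from h import *
g=np.load("g.npy"); Q=np.load("Q.npy")
ctrl.move_straight([*g,.085],Q,speed=.08); ctrl.sleep(.3)
print(ctrl.current_position())
off=[(0,0)]+[(r*np.cos(t),r*np.sin(t)) for r,n in((1.2,6),(2.4,10)) for t in np.arange(n)*2*np.pi/n]
ok=False
for dx,dy in off:
    p=g+np.array([dx,dy])*1e-3
    ctrl.move_straight([*p,.080],Q,speed=.05)
    hit=ctrl.move_straight([*p,.057],Q,speed=.03,until_force=4)
    z=ctrl.current_position()[2]; print(np.round([dx,dy],1),hit,np.round(ctrl.current_position(),4),np.round(ctrl.current_wrist_force(),1))
    if z<.064: ok=True;break
    if ctrl.current_time_s()>30: break
print(ok,ctrl.current_time_s(),ctrl.current_grip_width())
E
```

```text
[0.62827804 0.22253235 0.08527691]
[0 0] False [0.6281 0.2223 0.0567] [ 1.8 -2.3 -2.9]
True 13.8583 0.02444559677086912
```

```bash
python3 - <<'E'
from h import *
g=np.load("g.npy"); Q=np.load("Q.npy"); c=np.load("car.npy")
ctrl.grip(.06); ctrl.sleep(.3)
p=np.array(ctrl.current_position())
ctrl.move_straight([*p[:2],.18],speed=.12)
ctrl.sleep(.1)
w=imaging.snapshot("wrist")["img"]; sd=imaging.snapshot("side")
u,v=proj(sd,[*g,.06]).astype(int)
cv2.imwrite("pics/placed.png",np.hstack([cv2.resize(x,(400,400),interpolation=cv2.INTER_CUBIC) for x in (w[100:260,176:336],sd["img"][v-50:v+50,u-50:u+50])])[:,:,::-1])
def tool(a,z=.031,r=.125): return np.array([c[0]+r*np.cos(a),c[1]+r*np.sin(a),z])
for o in (90,270):
    out=[]
    for a in range(-130,46,22):
        j=ctrl.ik(tool(np.radians(a)),down(np.radians(a+o))); out.append(None if j is None else round(float(j[5]),2))
    print(o,out)
print(ctrl.current_time_s(),ctrl.current_qpos())
E
```

```text
90 [2.02, 2.48, 2.91, -2.99, -2.63, -2.29, -1.97, -1.66]
270 [-1.12, -0.66, -0.23, 0.15, 0.51, 0.85, 1.17, 1.49]
15.9667 [ 5.74213518e-01  5.06309501e-01  3.50467030e-01 -9.54294044e-05
 -1.41628694e+00 -1.34641917e+00]
```

View pics/placed.png

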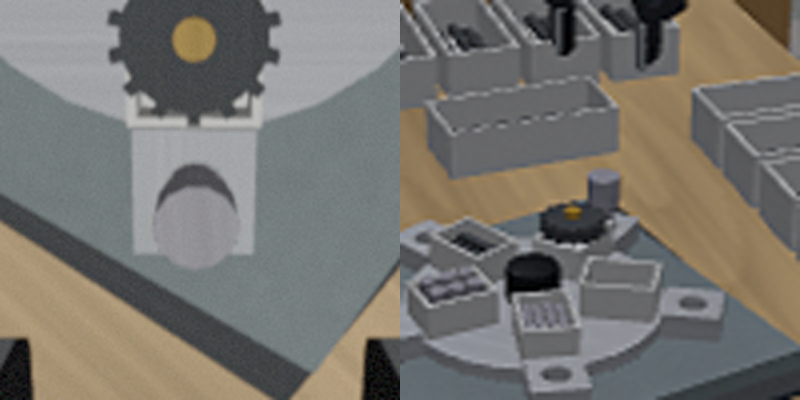

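The pin stands upright in the gear ear's hole, released. Next I'll push the ear at about −98° anticlockwise, in short arcs with force stops.

```bash
python3 - <<'E'
from h import *
c=np.load("car.npy"); D=np.radians
def tool(a,z=.031,r=.125): return np.array([c[0]+r*np.cos(D(a)),c[1]+r*np.sin(D(a)),z])
qo=lambda a: down(D(a+270))
def ang():
    p=np.array(ctrl.current_position()); return np.degrees(np.arctan2(p[1]-c[1],p[0]-c[0]))
a=-127.
ctrl.grip(0.0)
ctrl.goto(tool(a,.16),qo(a)); print(ctrl.move_straight(tool(a),qo(a),speed=.12,until_force=5),ctrl.current_position())
# approach contact
hit=False
while not hit and a<-108:
    a+=3; hit=ctrl.move_straight(tool(a),qo(a),speed=.025,until_force=2)
a=ang(); d=-98.25-a; print("contact",hit,a,d,np.round(ctrl.current_wrist_force(),1))
gear=45.75; fm=0
while gear<170:
    a+=6; h=ctrl.move_straight(tool(a),qo(a),speed=.05,until_force=8)
    f=np.linalg.norm(np.array(ctrl.current_wrist_force())[:2]); fm=max(fm,f)
    if h: print("force stop",a,ang(),f); break
    gear=a+d+144
print(gear,ang(),fm,ctrl.current_time_s()); np.save("st.npy",[a,d])
s=imaging.snapshot("scene"); save(s,"mid"); cv2.imwrite("pics/mid.png",cv2.resize(s["img"][150:290,220:360,::-1],(560,560),interpolation=cv2.INTER_CUBIC))
E
```

```text
False [0.46963562 0.03671853 0.03159179]
contact True -114.60004534813613 16.350045348136135 [ 0.2 -0.2 -0.1]
171.75 11.454056517069594 3.1402260621554987 29.1917
```

View pics/mid.png

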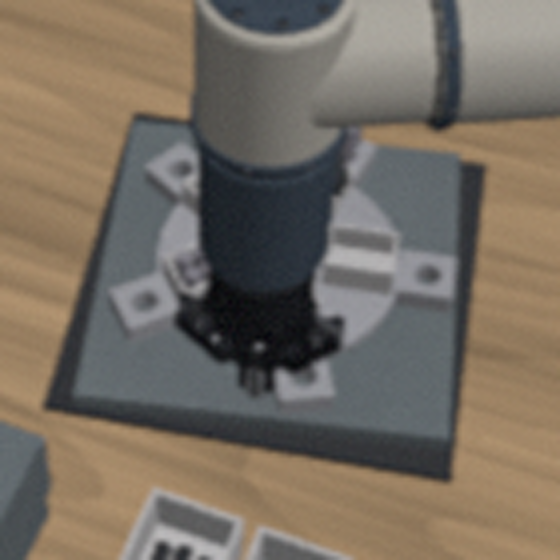

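The carousel has turned with the tool pressing behind the ear, forces about 3 N. Now the slow final stretch with a sensitive force stop.

```bash
python3 - <<'E'
from h import *
c=np.load("car.npy"); D=np.radians; a,d=np.load("st.npy")
def tool(a,z=.031,r=.125): return np.array([c[0]+r*np.cos(D(a)),c[1]+r*np.sin(D(a)),z])
qo=lambda a: down(D(a+270))
def ang():
    p=np.array(ctrl.current_position()); return np.degrees(np.arctan2(p[1]-c[1],p[0]-c[0]))
F=[]
h=False
while a+d+144<201 and not h:
    a+=2; h=ctrl.move_straight(tool(a),qo(a),speed=.016,until_force=4.5)
    F.append(round(float(np.linalg.norm(np.array(ctrl.current_wrist_force())[:2])),1))
print(h,a+d+144,ang()+d+144,F,ctrl.current_time_s())
if h:
    b=ang()-4; ctrl.move_straight(tool(b),qo(b),speed=.04)
    ctrl.move_straight(tool(b,.2),speed=.15)
    print(ctrl.current_time_s())
np.save("st.npy",[a,d])
s=imaging.snapshot("side"); th=ang()*0+D(190)
u,v=proj(s,[c[0]+.12*np.cos(th),c[1]+.12*np.sin(th),.06]).astype(int)
cv2.imwrite("pics/end.png",cv2.resize(s["img"][v-40:v+60,u-40:u+110,::-1],(750,500),interpolation=cv2.INTER_CUBIC))
for z in (.008,.022):  # expected head-top pixel for the two heights
    print(z,proj(s,[c[0]+.12*np.cos(th),c[1]+.12*np.sin(th),z+.065])-[u-40,v-40])
print([np.round(np.array(x["bbox"])-[u-40,v-40,u-40,v-40]).tolist() for x in imaging.recognise(s,"pin")])
E
```

```text
True 195.75 195.28970603048188 [4.1, 2.9, 3.2, 3.8, 4.4, 3.2, 3.0, 4.2, 4.3, 2.5, 1.3, 2.6] 34.2667
35.9
0.008 [40.03994    36.36661511]
0.022 [39.79772567 32.11945659]
[[39.0, 39.0, 49.0, 53.0], [69.0, 120.0, 80.0, 149.0], [118.0, 129.0, 126.0, 154.0]]
```

View pics/end.png

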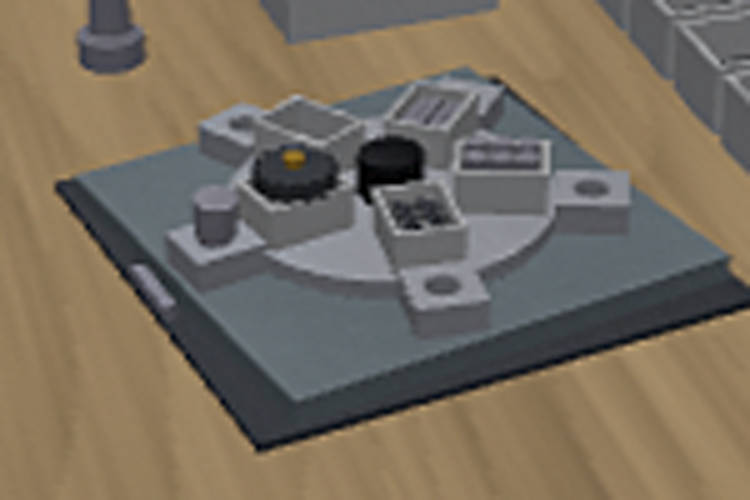

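The pin's head (215,215) now sits almost directly on the gear ear, next to the front bar (153,287). So it has dropped home and the hard stop was the lock. The tool is clear.

```bash
python3 -c "
from cell import ctrl
print(ctrl.hand_in())"
```

```text
the job is handed in; nothing more can be done
None
```

The index pin is down in the front socket with the gear tin locked at the front, as far as the last picture and the force stop show; the tool was clear of everything, and I handed the job in shortly after 36 s (no verdict came back).

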